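# Bring the signal generator's output lever up to the third click

### The job

A repaired television is about to be fed from the signal generator on the bench. With a fingertip, push the generator's output level lever all the way back to its off stop, then push it up again click by click to the third click and leave it seated there, resting for about a second on the first and on the second click. Push lightly, never take it past the third click on the way, do not pinch the lever, and do not disturb the loose things on the bench.

Things in the scene. Friction and masses are not known exactly. Their poses are not given: they have to be found in the camera images.
- generator: Signal generator, fixed: grey desk case 200 mm deep (x), 340 wide (y), 65 thick, white top panel tilted 0.14 rad, rear (+x) higher. Origin on the bench under its middle; x to the rear, y left, z up. Panel height: 72 mm at the front edge, 83 at the lever, 100 at the rear. Also on the panel: black knob 48 mm wide, 18 high at x -44, y 118 mm; keys, display, sockets under 15 mm high at x above 20 mm.
- off_stop (a point): Point on the panel in the lever's slot where the middle of the lever stands at its off stop (axes as the generator's). The slot, a dark line on a grey plate, runs from here 80 mm along the generator's -y (to the right seen from the robot), with 6 pairs of marks 16 mm apart: white for off and clicks 1 to 3, red for 4 and 5. The panel is clear for 70 mm beyond both ends of the slot.
- level_lever (a joint): Lever travel in m along the generator's -y: 0 at the off stop, 0.080 at the far stop. Sprung detents at 0, 0.016 (first click), 0.032, 0.048 (third), 0.064, 0.080. The push needed is greatest, about 7 N, as it leaves a detent and fades to nothing halfway to the next, where the lever snaps on by itself. It is found anywhere from the first to the third click. The stops are slightly springy.
- lever_top (a point): Middle of the top of the lever's black grip; it moves with the lever. The grip is 26 mm across the slot (generator's x), 12 mm along it (y) and 24 mm high; its top is 30 mm and its underside 6 mm above the panel. Axes: the generator's, tilted with the panel. Its two flat rubber faces lie 6 mm either side along y: push the +y face to raise the level, the -y face to lower it.
- screwdriver: Loose yellow-handled screwdriver lying on the bench, 190 mm long, handle 26 mm thick. Origin under its middle. Leave alone.
- solder_reel: Loose metal reel standing flat on the bench, 52 mm across, 44 mm high. Origin under its middle. Leave alone.
- flux_jar: Loose small jar with a blue cap, 48 mm across, 45 mm high. Origin under its middle. Leave alone.
- parts_tray: Loose open red tray with a divider, 100 x 70 x 28 mm. Origin under its middle. Leave alone.

How it is judged:
By the outcome, as a careful person would: the job done as asked, in the order asked, and still so for the second after the job is handed in, with the robot touching nothing.
It also fails if it takes over 58 s, if anything falls off the work surface, if the arm or the gripper's body presses on something with over 40 N, if the wrist force passes 120 N, or if a joint passes its speed limit or range.

### The arm

A 6-joint arm with a two-finger parallel gripper is mounted at the origin on the work surface. World frame = base frame: x ahead of the robot, y to its left, z up, the work surface at z = 0. Lengths are in m, angles in rad, forces in N, time in s.
With the tool pointing down it reaches from about 0.275 to 0.75 m from the base axis. Payload 10.2 kg.
Tool frame: the origin (TCP) lies at the very end of the fingers, on their centre line; the grasp point (between the pads) lies 19 mm behind it; z points along the fingers, y is the line along which they close (so a half turn about z gives the same grasp; the last joint's range is limited). The gripper opens to 88 mm and grips with 3 to 60 N. Pads are 18 mm wide; open, the fingers measure 123 mm over their backs; the gripper's body (75 mm by 187 mm) begins 45 mm behind the grasp point.
Start: joints at [1.035, 0.313, 1.498, -0, 1.331, -0.223], TCP at [0.162, 0.5, 0.239] pointing down, gripper open.
Joint ranges: [-2.94, 2.94], [-0.97, 2.17], [0.19, 2.56], [-1.23, 4.37], [0.02, 3.11], [-2.88, 2.88]. Speed limits (rad/s): [2.39, 2.39, 3.01, 3.14, 3.14, 3.14].

### API

Orientations are given as a unit quaternion [x, y, z, w].
In Python, from workcell import readout, eyes, r, models gives the robot as it stands.
- The arm moves only by the tool jog_arm, never from a script. Its argument "moves" is a list of rows, each an object with "turn": the turn, a rotation vector about the world's x, y, z each as a share of 1.5 rad, from -1 to 1, a list of three; "delta_pos": the shift along the world's x, y, z each as a share of 0.25 m, from -1 to 1, a list of three; "grip": the closure, from -1 (fully open) to 1 (shut). A call has 1 to 10 rows; each row is the pose to reach, as a shift and turn from the pose commanded when the call began; what a row does not reach only later rows make up. A row lasts 1/12 s, in which the tool goes at most 41.7 mm and 7.16 degrees, less where a joint would pass 70% of its speed; a pose out of reach is approached as far as the arm can. A call with a number of a shift or a turn outside -1 to 1 is refused whole. A call with a gripper value outside its range is refused whole. The fingers move at their own pace and stop on an object; "newtons" is the grip in N (left out, the last holds). Time passes only in rows, so rows that repeat a pose let the fingers close. It gives the time, the measured TCP pose, the force, the opening and the grip force at its end, in the units of the state.
- readout.get_obs(): the state, without advancing time (a new reading comes with each control period).
- eyes.snapshot(name): name is "side" or "top" or "wrist"; returns (picture, depth): 420x560x3 uint8, red, green, blue; 420x560 float32, m along the optical axis (not along the pixel's ray), 0 where there is no reading.
- eyes.camera_model(name): a dict with "K" (3x3 intrinsics, pixels), "camera_from_world" (4x4, takes a point from world to camera coordinates). Camera axes: x right, y down, z forward; pixel columns grow to the right and rows downward; lengths in m; the calibration is good to about 2 mm. A picture is of the moment at which its call begins: read the wrist's pose just before it. camera_model takes no time and is no camera call; for the wrist camera it gives the pose at the moment of the call.
- r.job_done(): hands the job in; it is judged then, once.
Trained networks look in the newest picture that a camera, given by its name, has taken for a name from the list of things; names that differ only in an ending like _2 or _b are one class to them, and where a whole thing is asked for, a point or a joint stands for the part that bears it (a point fixed in the world has none). Each returns a list of dicts, best first, with "confidence" (0 to 1); they miss things now and then, are a little off and sometimes report something else, mostly with a low value. They report only what shows in the picture. A call takes as long as a camera call.
- models.boxes_of(camera, label): "point" ([column, row] in pixels, amid what is visible of it).
- models.outline_of(camera, label): "pixels" (420x560 bool, what is visible of it) and "point" ([column, row] in pixels, amid what is visible of it).
- models.place_of(camera, label): "point" ([column, row] in pixels: a listed point, or the origin of a listed thing).
The state is a dict: "time": time; "joints": joint angles; "qd": joint speeds; "effort": joint torques, N m; "eef_pos": TCP position; "ee_rot": TCP orientation; "wrist_force": force on the tool from outside, world axes, zero at the start; "wrist_torque": the same for the moment, N m; "gripper_width": finger opening in m; "gripper_force": force on a finger pad.
Only numpy, scipy, OpenCV 4.12 (cv2) and the standard library are available. Lean on these libraries where they do the work, as an engineer would, in place of code of your own. Each camera call takes 0.05 s, during which the arm holds its last target. There are 200 camera calls.

## Working session

There is one attempt and no reset: what is moved stays moved. The work goes in short steps, Python scripts to look and compute and a tool call to move; the robot and the scene stay as the last step left them, time stands still between calls to the robot, and variables do not carry over. Pictures are saved under pics/ and viewed, at most 10 in all, crops included, and the job is handed in when it is done.

Besides the shell and the picture viewer there is one more tool, called after "Request:" as name(argument=value, ...) on one line, values as JSON. jog_arm: Moves the arm, as the interface text tells. Shift numbers are shares of 0.25 m and turn numbers shares of 1.5 rad, none past 1 either way. Its arguments: {"type":"object","properties":{"moves":{"type":"array","items":{"type":"object","properties":{"turn":{"type":"array","items":{"type":"number"}},"delta_pos":{"type":"array","items":{"type":"number"}},"grip":{"type":"number"}}}},"newtons":{"type":"number"}},"required":["moves"]}

```bash
mkdir -p pics
cat > h.py <<'E'
import numpy as np, cv2
from workcell import readout, eyes, r, models
def world(cam,uv,d,M=None):
    m=M or eyes.camera_model(cam);K=np.array(m["K"]);T=np.array(m["camera_from_world"])
    u,v=uv;p=np.array([(u-K[0,2])/K[0,0]*d,(v-K[1,2])/K[1,1]*d,d])
    return T[:3,:3].T@(p-T[:3,3])
def med(D,uv,k=2):
    c,q=int(round(uv[0])),int(round(uv[1]));w=D[max(q-k,0):q+k+1,max(c-k,0):c+k+1];w=w[w>0]
    return float(np.median(w)) if w.size else 0
E
python3 - <<'E'
from h import *
np.set_printoptions(precision=4,suppress=True)
ims=[]
for c in ["top","side"]:
    P,D=eyes.snapshot(c);ims.append(P);cv2.imwrite(f"pics/{c}0.png",P[:,:,::-1])
    for n in ["generator","off_stop","lever_top","screwdriver","solder_reel","flux_jar","parts_tray"]:
        o=models.place_of(c,n)
        for k in o[:2]:
            print(c,n,round(k["confidence"],2),np.round(k["point"],1),world(c,k["point"],med(D,k["point"])))
o=readout.get_obs();print(o["time"],o["eef_pos"],o["ee_rot"],o["wrist_force"])
E
```

```text
top generator 0.62 [270.  217.2] [0.5356 0.0352 0.0866]
top generator 0.57 [408.6 162.6] [ 0.6813 -0.3987  0.0445]
top off_stop 0.91 [271.9 221.7] [0.5224 0.0307 0.0854]
top lever_top 0.62 [280.5 223.9] [0.5125 0.0068 0.0948]
top screwdriver 0.9 [408.6 241. ] [ 0.4457 -0.3739  0.0128]
top solder_reel 0.73 [166.4 244. ] [0.4879 0.3441 0.0427]
top flux_jar 0.74 [411.9 160.8] [ 0.6857 -0.4089  0.0463]
top parts_tray 0.8 [158.9 190.9] [0.6621 0.3765 0.0043]
top parts_tray 0.46 [279.7 221.4] [0.517  0.0086 0.1101]
side generator 0.65 [267.3 248.8] [ 0.5052 -0.0343  0.081 ]
side generator 0.21 [259.  225.8] [0.5317 0.0316 0.0852]
side off_stop 0.78 [253.5 233.3] [0.5099 0.0223 0.0812]
side off_stop 0.63 [255.7 226.5] [0.5258 0.036  0.083 ]
side lever_top 0.61 [260.1 225.2] [0.535  0.0319 0.0849]
side screwdriver 0.57 [357.4 413.9] [ 0.4286 -0.3812  0.022 ]
side solder_reel 0.59 [179. 192.] [0.4878 0.3437 0.0096]
side flux_jar 0.95 [458.6 352.6] [ 0.6674 -0.4159  0.0134]
side flux_jar 0.66 [258.3 226.7] [0.5292 0.0308 0.0844]
side parts_tray 0.61 [223.8 166.9] [0.6431 0.3585 0.0222]
side parts_tray 0.33 [362.1 413.7] [ 0.4345 -0.386   0.0231]
0.8 [0.1616 0.4995 0.2387] [ 0.1558  0.9878  0.     -0.    ] [ 0.1976 -0.0276 -0.3558]
```

View pics/top0.png

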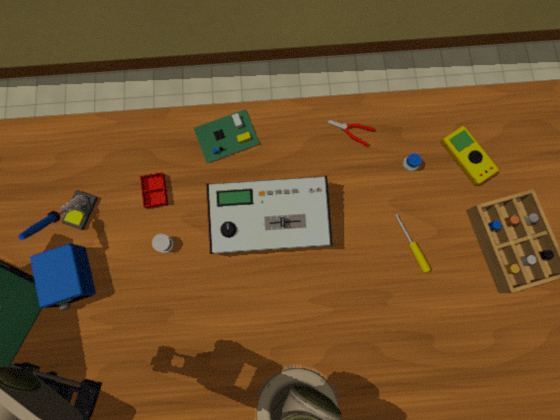

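View pics/side0.png

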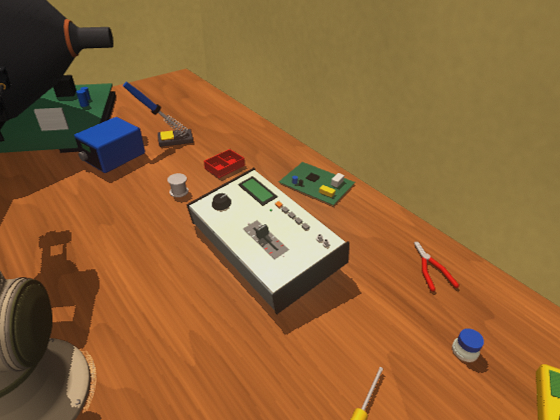

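The top view shows the generator around (269,215), with the slot from about (266,223) to (304,222) and the lever near (283,222). The side view agrees, with the lever at about (262,230), and the loose items are well clear. I'll close the fingers, turn them and go above the lever for a close look.

Request:
jog_arm(moves=[{"delta_pos":[0.66,-1,0.16],"turn":[0,0,-0.4],"grip":1},{"delta_pos":[0.66,-1,0.16],"turn":[0,0,-0.4],"grip":1},{"delta_pos":[0.66,-1,0.16],"turn":[0,0,-0.4],"grip":1},{"delta_pos":[0.66,-1,0.16],"turn":[0,0,-0.4],"grip":1},{"delta_pos":[0.66,-1,0.16],"turn":[0,0,-0.4],"grip":1},{"delta_pos":[0.66,-1,0.16],"turn":[0,0,-0.4],"grip":1},{"delta_pos":[0.66,-1,0.16],"turn":[0,0,-0.4],"grip":1},{"delta_pos":[0.66,-1,0.16],"turn":[0,0,-0.4],"grip":1}], newtons=20)

```text
time: 1.47
eef_pos: [0.3289, 0.246, 0.2796]
ee_rot: [0.443, 0.897, 0.0, 0.001]
wrist_force: [-0.0, 0.7, 0.2]
gripper_width: 0.0366
gripper_force: 0.0
```

Request:
jog_arm(moves=[{"delta_pos":[0.66,-1,0],"turn":[0,0,-0.41],"grip":1},{"delta_pos":[0.66,-1,0],"turn":[0,0,-0.41],"grip":1},{"delta_pos":[0.66,-1,0],"turn":[0,0,-0.41],"grip":1},{"delta_pos":[0.66,-1,0],"turn":[0,0,-0.41],"grip":1},{"delta_pos":[0.66,-1,0],"turn":[0,0,-0.41],"grip":1},{"delta_pos":[0.66,-1,0],"turn":[0,0,-0.41],"grip":1},{"delta_pos":[0.66,-1,0],"turn":[0,0,-0.41],"grip":1},{"delta_pos":[0.66,-1,0],"turn":[0,0,-0.41],"grip":1},{"delta_pos":[0.66,-1,0],"turn":[0,0,-0.41],"grip":1},{"delta_pos":[0.66,-1,0],"turn":[0,0,-0.41],"grip":1}])

```text
time: 2.3
eef_pos: [0.4912, -0.0001, 0.2785]
ee_rot: [0.692, 0.722, -0.0, -0.0]
wrist_force: [-1.0, 0.2, 0.1]
gripper_width: 0.0003
gripper_force: 0.0
```

Run:
```python
from h import *
np.set_printoptions(precision=4,suppress=True)
M=eyes.camera_model("wrist");P,D=eyes.snapshot("wrist");cv2.imwrite("pics/w1.png",P[:,:,::-1]);np.savez("w1.npz",P=P,D=D,K=M["K"],T=M["camera_from_world"])
for n in ["generator","off_stop","lever_top"]:
    for k in models.place_of("wrist",n)[:2]:
        print(n,round(k["confidence"],2),np.round(k["point"],1),world("wrist",k["point"],med(D,k["point"]),M))
o=readout.get_obs();print(o["time"],o["eef_pos"],o["ee_rot"],o["wrist_force"],o["joints"],o["gripper_width"])
```

```text
generator 0.91 [330.9 146.7] [0.5388 0.0468 0.0864]
off_stop 0.96 [309.6 157.5] [0.5172 0.0342 0.0842]
lever_top 0.9 [307.8 192.8] [0.5152 0.0019 0.1133]
2.5 [0.4911 0.0008 0.2791] [0.6911 0.7228 0.0002 0.0002] [ 0.3125 -0.2078 -0.4753] [-0.2376  0.2095  1.5261  0.0001  1.4055 -0.2824] 0.0005025141886866544
```

View pics/w1.png

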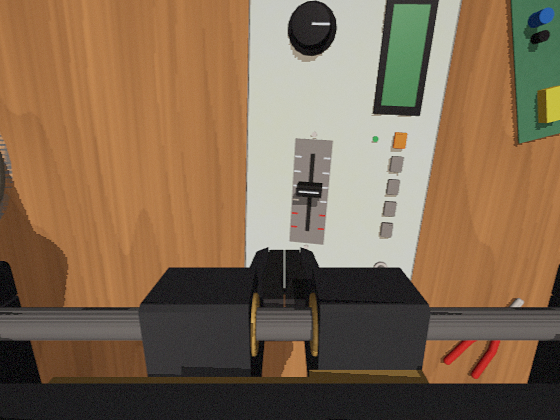

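The wrist view shows the grip at (309,190), the off end of the slot at about (313,154) and the red marks at the bottom. By position the lever is 32 mm from off, so it's at click 2. I'll get the exact yaw and panel plane from the depth image.

Run:
```python
from h import *
np.set_printoptions(precision=4,suppress=True)
z=np.load("w1.npz");M=dict(K=z["K"],camera_from_world=z["T"]);D=z["D"]
f=lambda u,v:world("w",(u,v),D[v,u],M)
def edge(rows,side):
    out=[]
    for v in rows:
        for u in (range(200,300) if side<0 else range(470,380,-1)):
            p=f(u,v)
            if D[v,u]>0 and p[2]>0.06: out.append(p);break
    return np.array(out)
for s in(-1,1):
    e=edge(range(5,240,3),s);a=np.polyfit(e[:,1],e[:,0],1);print("edge x=",a,"yaw",-np.arctan(a[0]),np.median(e[:,2]),np.std(e[:,0]-np.polyval(a,e[:,1])))
# lever grip top: points well above panel
L=np.array([f(u,v) for v in range(170,215) for u in range(285,335)]);T=L[L[:,2]>0.105]
print("top",len(T),T.min(0),T.max(0),np.median(T,0))
for p in [(313,154),(307,230),(313,160),(308,222)]: print(p,f(*p))
```

```text
edge x= [0.0063 0.4468] yaw -0.006323003841480692 0.06929737484210331 0.00039383074411300837
edge x= [0.0097 0.6425] yaw -0.009659145713785684 0.0968170349324154 0.0005770624291110576
top 331 [ 0.4881 -0.0032  0.1051] [0.5293 0.0723 0.4252] [0.5153 0.0043 0.1117]
(313, 154) [0.5205 0.0382 0.0849]
(307, 230) [ 0.5195 -0.0479  0.0857]
(313, 160) [0.5209 0.0318 0.085 ]
(308, 222) [ 0.52   -0.0381  0.0861]
```

The panel yaw is about -0.01 rad. The slot is at x≈0.519, with off at y≈0.0345 and the lever at y≈0.002 (click 2). I'll go down on the lever's -y side.

Request:
jog_arm(moves=[{"delta_pos":[0.108,-0.128,0],"turn":[0,0,-0.037],"grip":1},{"delta_pos":[0.108,-0.128,-0.1],"turn":[0,0,-0.037],"grip":1},{"delta_pos":[0.108,-0.128,-0.26],"turn":[0,0,-0.037],"grip":1},{"delta_pos":[0.108,-0.128,-0.42],"turn":[0,0,-0.037],"grip":1},{"delta_pos":[0.108,-0.128,-0.56],"turn":[0,0,-0.037],"grip":1},{"delta_pos":[0.108,-0.128,-0.65],"turn":[0,0,-0.037],"grip":1},{"delta_pos":[0.108,-0.128,-0.7],"turn":[0,0,-0.037],"grip":1},{"delta_pos":[0.108,-0.128,-0.73],"turn":[0,0,-0.037],"grip":1},{"delta_pos":[0.108,-0.128,-0.73],"turn":[0,0,-0.037],"grip":1},{"delta_pos":[0.108,-0.128,-0.73],"turn":[0,0,-0.037],"grip":1}])

```text
time: 3.33
eef_pos: [0.5189, -0.0321, 0.097]
ee_rot: [0.711, 0.703, 0.0, 0.0]
wrist_force: [0.3, 0.5, 0.8]
gripper_width: 0.0001
gripper_force: 0.0
```

```bash
cat > look.py <<'E'
from h import *
import sys
np.set_printoptions(precision=4,suppress=True)
o=readout.get_obs();print(o["time"],o["eef_pos"],o["ee_rot"],o["wrist_force"])
for c in sys.argv[2:]:
    M=eyes.camera_model(c);P,D=eyes.snapshot(c);cv2.imwrite(f"pics/{c}{sys.argv[1]}.png",P[:,:,::-1])
    for k in models.place_of(c,"lever_top")[:2]:
        print(c,round(k["confidence"],2),np.round(k["point"],1),world(c,k["point"],med(D,k["point"]),M))
E
python3 look.py 2 wrist
```

```text
3.3333 [ 0.5189 -0.0321  0.097 ] [0.7113 0.7029 0.0003 0.0004] [0.2941 0.471  0.8205]
wrist 0.8 [274.  211.8] [0.5148 0.0022 0.1136]
```

View pics/wrist2.png

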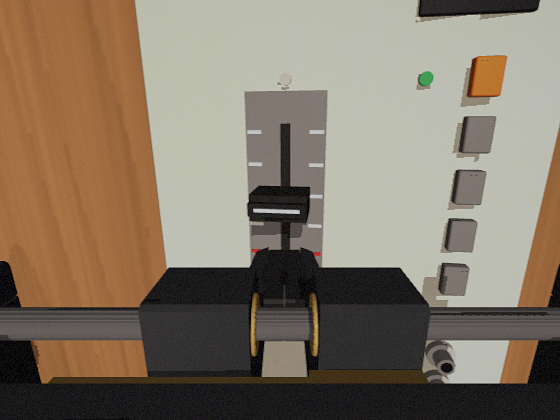

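The finger is in line with the slot. The lever is at the third white pair (row ~196), so click 2 is confirmed. Now I'll push gently toward off.

Request:
jog_arm(moves=[{"delta_pos":[0,0.016,0],"grip":1},{"delta_pos":[0,0.032,0],"grip":1},{"delta_pos":[0,0.044,0],"grip":1},{"delta_pos":[0,0.052,0],"grip":1},{"delta_pos":[0,0.06,0],"grip":1},{"delta_pos":[0,0.068,0],"grip":1},{"delta_pos":[0,0.076,0],"grip":1},{"delta_pos":[0,0.076,0],"grip":1}])

```text
validation failed for argument at $.mo...
```

Request:
jog_arm(moves=[{"delta_pos":[0,0.004,0],"grip":1},{"delta_pos":[0,0.008,0],"grip":1},{"delta_pos":[0,0.008,0],"grip":1}])

```text
validation failed for argument at $.mo...
```

Turn seems to be required in each row, so I'll add it.

Request:
jog_arm(moves=[{"delta_pos":[0,0.016,0],"turn":[0,0,0],"grip":1},{"delta_pos":[0,0.032,0],"turn":[0,0,0],"grip":1},{"delta_pos":[0,0.044,0],"turn":[0,0,0],"grip":1},{"delta_pos":[0,0.052,0],"turn":[0,0,0],"grip":1},{"delta_pos":[0,0.06,0],"turn":[0,0,0],"grip":1},{"delta_pos":[0,0.068,0],"turn":[0,0,0],"grip":1},{"delta_pos":[0,0.076,0],"turn":[0,0,0],"grip":1},{"delta_pos":[0,0.076,0],"turn":[0,0,0],"grip":1}])

```text
time: 4.1
eef_pos: [0.5186, -0.0139, 0.0963]
ee_rot: [0.711, 0.703, -0.0, 0.001]
wrist_force: [0.2, -4.7, -0.8]
gripper_width: 0.0006
gripper_force: 2.1
```

Request:
jog_arm(moves=[{"delta_pos":[0,0.004,0],"turn":[0,0,0],"grip":1},{"delta_pos":[0,0.008,0],"turn":[0,0,0],"grip":1},{"delta_pos":[0,0.008,0],"turn":[0,0,0],"grip":1}])

```text
time: 4.35
eef_pos: [0.5186, -0.0121, 0.0963]
ee_rot: [0.712, 0.703, -0.0, 0.0]
wrist_force: [-0.2, -3.0, 0.7]
gripper_width: 0.0004
gripper_force: 1.8
```

Request:
jog_arm(moves=[{"delta_pos":[0,0.006,0],"turn":[0,0,0],"grip":1},{"delta_pos":[0,0.012,0],"turn":[0,0,0],"grip":1},{"delta_pos":[0,0.018,0],"turn":[0,0,0],"grip":1},{"delta_pos":[0,0.024,0],"turn":[0,0,0],"grip":1},{"delta_pos":[0,0.03,0],"turn":[0,0,0],"grip":1},{"delta_pos":[0,0.03,0],"turn":[0,0,0],"grip":1}])

```text
time: 4.85
eef_pos: [0.5185, -0.0034, 0.0962]
ee_rot: [0.711, 0.703, 0.0, -0.0]
wrist_force: [-0.3, 0.5, -0.3]
gripper_width: 0.0005
gripper_force: 0.0
```

```bash
python3 look.py 3 wrist
```

```text
4.85 [ 0.5185 -0.0034  0.0962] [ 0.7114  0.7028  0.0002 -0.0003] [-0.2991  0.5115 -0.3115]
wrist 0.61 [277.  238.6] [0.5155 0.0189 0.1136]
```

Request:
jog_arm(moves=[{"delta_pos":[0,0.012,0],"turn":[0,0,0],"grip":1},{"delta_pos":[0,0.022,0],"turn":[0,0,0],"grip":1},{"delta_pos":[0,0.03,0],"turn":[0,0,0],"grip":1},{"delta_pos":[0,0.038,0],"turn":[0,0,0],"grip":1},{"delta_pos":[0,0.046,0],"turn":[0,0,0],"grip":1},{"delta_pos":[0,0.054,0],"turn":[0,0,0],"grip":1},{"delta_pos":[0,0.062,0],"turn":[0,0,0],"grip":1},{"delta_pos":[0,0.068,0],"turn":[0,0,0],"grip":1},{"delta_pos":[0,0.068,0],"turn":[0,0,0],"grip":1}])

```text
time: 5.7
eef_pos: [0.5185, 0.0136, 0.0962]
ee_rot: [0.711, 0.703, 0.0, -0.0]
wrist_force: [-0.4, -0.1, -0.9]
gripper_width: -0.0
gripper_force: 0.0
```

```bash
python3 look.py 4 wrist
```

```text
5.7 [0.5185 0.0136 0.0962] [ 0.7114  0.7028  0.0001 -0.0002] [-0.3755 -0.0984 -0.8602]
wrist 0.9 [277.  238.5] [0.5155 0.0358 0.1134]
```

Request:
jog_arm(moves=[{"delta_pos":[0,0.008,0],"turn":[0,0,0],"grip":1},{"delta_pos":[0,0.016,0],"turn":[0,0,0],"grip":1},{"delta_pos":[0,0.022,0],"turn":[0,0,0],"grip":1},{"delta_pos":[0,0.026,0],"turn":[0,0,0],"grip":1},{"delta_pos":[0,0.026,0],"turn":[0,0,0],"grip":1}])

```text
time: 6.22
eef_pos: [0.5186, 0.0177, 0.0963]
ee_rot: [0.711, 0.703, -0.001, 0.001]
wrist_force: [-2.4, -13.6, 0.4]
gripper_width: 0.0003
gripper_force: 6.5
```

Request:
jog_arm(moves=[{"delta_pos":[0,0.004,0],"turn":[0,0,0],"grip":1},{"delta_pos":[0,0.004,0],"turn":[0,0,0],"grip":1}])

```text
time: 6.38
eef_pos: [0.5186, 0.0179, 0.0963]
ee_rot: [0.711, 0.703, -0.002, 0.002]
wrist_force: [-2.0, -18.4, -0.1]
gripper_width: 0.0006
gripper_force: 9.1
```

It's at the off stop. I'll back off, lift over, and come down on the +y side.

Request:
jog_arm(moves=[{"delta_pos":[0,-0.03,0],"turn":[0,0,0],"grip":1},{"delta_pos":[0,-0.06,0],"turn":[0,0,0],"grip":1},{"delta_pos":[0,-0.06,0.12],"turn":[0,0,0],"grip":1},{"delta_pos":[0,-0.06,0.24],"turn":[0,0,0],"grip":1},{"delta_pos":[0,-0.06,0.24],"turn":[0,0,0],"grip":1},{"delta_pos":[0,0.06,0.24],"turn":[0,0,0],"grip":1},{"delta_pos":[0,0.19,0.24],"turn":[0,0,0],"grip":1},{"delta_pos":[0,0.19,0.24],"turn":[0,0,0],"grip":1}])

```text
time: 7.05
eef_pos: [0.518, 0.0718, 0.156]
ee_rot: [0.71, 0.704, 0.0, -0.001]
wrist_force: [-0.2, -0.0, 0.2]
gripper_width: -0.0
gripper_force: 0.0
```

Request:
jog_arm(moves=[{"delta_pos":[0,0,-0.1],"turn":[0,0,0],"grip":1},{"delta_pos":[0,0,-0.18],"turn":[0,0,0],"grip":1},{"delta_pos":[0,0,-0.22],"turn":[0,0,0],"grip":1},{"delta_pos":[0,0,-0.24],"turn":[0,0,0],"grip":1},{"delta_pos":[0,0,-0.24],"turn":[0,0,0],"grip":1}])

```text
time: 7.47
eef_pos: [0.5183, 0.0678, 0.0955]
ee_rot: [0.712, 0.703, -0.0, -0.001]
wrist_force: [-0.3, -0.8, 0.3]
gripper_width: 0.0007
gripper_force: 0.0
```

```bash
python3 look.py 5 side top wrist
```

```text
7.4667 [0.5183 0.0678 0.0955] [ 0.7116  0.7026 -0.0005 -0.0006] [-0.2572 -0.8412  0.3443]
side 0.61 [248.8 219.2] [0.5219 0.0569 0.0922]
wrist 0.92 [276.6 343.5] [0.5149 0.0346 0.1134]
```

View pics/side5.png

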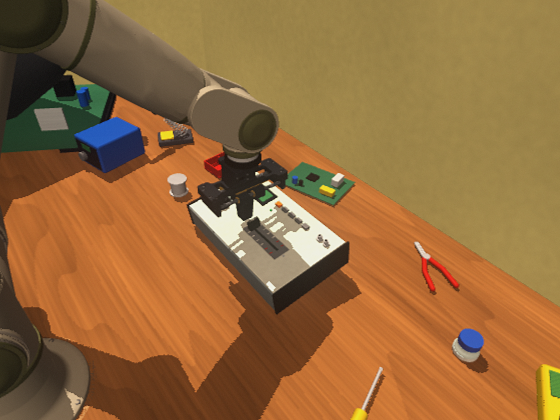

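The finger stands beside the lever on its +y side (lever at about (253,222) in the side view), and the wrist view puts the lever at off. Next is the push to click 1.

Request:
jog_arm(moves=[{"delta_pos":[0,-0.024,0],"turn":[0,0,0],"grip":1},{"delta_pos":[0,-0.044,0],"turn":[0,0,0],"grip":1},{"delta_pos":[0,-0.056,0],"turn":[0,0,0],"grip":1},{"delta_pos":[0,-0.064,0],"turn":[0,0,0],"grip":1},{"delta_pos":[0,-0.072,0],"turn":[0,0,0],"grip":1},{"delta_pos":[0,-0.08,0],"turn":[0,0,0],"grip":1},{"delta_pos":[0,-0.086,0],"turn":[0,0,0],"grip":1},{"delta_pos":[0,-0.092,0],"turn":[0,0,0],"grip":1},{"delta_pos":[0,-0.097,0],"turn":[0,0,0],"grip":1},{"delta_pos":[0,-0.097,0],"turn":[0,0,0],"grip":1}])

```text
time: 8.6
eef_pos: [0.5186, 0.0436, 0.0963]
ee_rot: [0.711, 0.703, -0.0, 0.0]
wrist_force: [0.2, 0.1, 0.3]
gripper_width: 0.0002
gripper_force: 0.0
```

```bash
python3 look.py 6 wrist
```

```text
8.6 [0.5186 0.0436 0.0963] [ 0.7115  0.7027 -0.      0.0001] [0.1793 0.0916 0.2785]
```

View pics/wrist6.png

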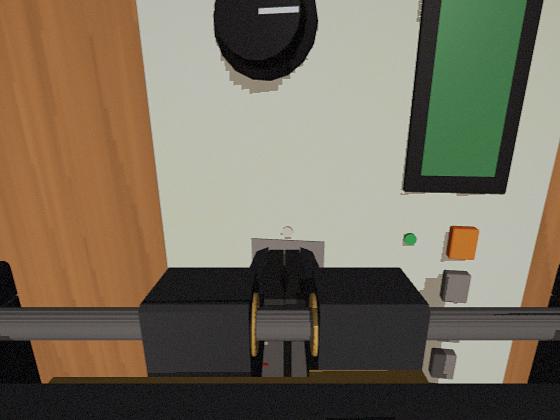

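```bash
python3 look.py 7 side; python3 -c "
import cv2;a=cv2.imread('pics/side7.png')[180:280,190:320];cv2.imwrite('pics/c7.png',cv2.resize(a,None,fx=5,fy=5,interpolation=cv2.INTER_CUBIC))"
```

```text
8.7 [0.5186 0.0435 0.0962] [ 0.7115  0.7027 -0.0002  0.0001] [ 0.5065 -1.4453  0.0163]
side 0.47 [251.2 220.4] [0.5107 0.0312 0.1124]
```

View pics/c7.png

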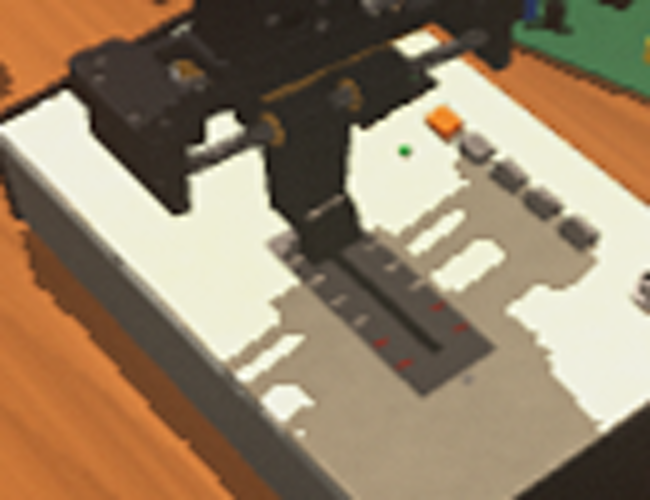

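Zero force here means the lever is either right at the halfway point or just past it. I'll edge on 2 mm.

Request:
jog_arm(moves=[{"delta_pos":[0,-0.004,0],"turn":[0,0,0],"grip":1},{"delta_pos":[0,-0.008,0],"turn":[0,0,0],"grip":1},{"delta_pos":[0,-0.008,0],"turn":[0,0,0],"grip":1}])

```text
time: 9.05
eef_pos: [0.5186, 0.0416, 0.0962]
ee_rot: [0.712, 0.703, -0.0, 0.0]
wrist_force: [-0.2, -0.2, -0.2]
gripper_width: 0.0003
gripper_force: 0.0
```

```bash
python3 look.py 8 side; python3 -c "
import cv2;a=cv2.imread('pics/side8.png')[180:280,190:320];cv2.imwrite('pics/c8.png',cv2.resize(a,None,fx=5,fy=5,interpolation=cv2.INTER_CUBIC))"
```

```text
9.05 [0.5186 0.0416 0.0962] [ 0.7116  0.7026 -0.0001  0.    ] [-0.1659 -0.2359 -0.2468]
side 0.73 [267.7 247.5] [ 0.5072 -0.0331  0.0827]
side 0.53 [252.9 221. ] [0.5133 0.0286 0.1111]
```

View pics/c8.png

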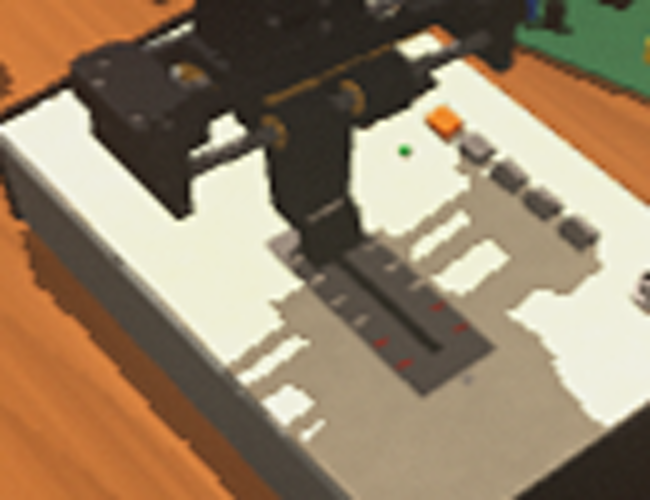

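Run:
```python
from h import *
m=eyes.camera_model("side");K=np.array(m["K"]);T=np.array(m["camera_from_world"])
for k in (0,.5,.6,1,2):
    c=T[:3,:3]@np.array([.515,.0346-.016*k,.1134])+T[:3,3];u=K@c/c[2];print(k,u[:2].round(1),((u[:2]-[190,180])*5+2).round(0))
A=[cv2.imread(f"pics/side{i}.png").astype(int).sum(2) for i in (0,5,7,8)]
# index line: brightest in the dark grip neighbourhood
for i,a in zip((0,5,7,8),A):
    print(i);print(a[212:236,246:270][::1,::1] if i in(0,) else a[214:232,246:266])
```

```text
0 [251.9 218.5] [311. 194.]
0.5 [254.  220.4] [322. 204.]
0.6 [254.5 220.8] [324. 206.]
1 [256.2 222.3] [333. 214.]
2 [260.6 226.3] [355. 233.]
0
[[655 655 654 654 656 653 651 652 653 655 655 655 658 656 656 653 655 655
  656 655 654 654 660 664]
 [655 655 655 653 652 653 655 654 654 654 656 660 656 656 654 656 654 655
  655 655 655 654 655 659]
 [657 655 655 653 655 654 652 656 655 657 658 657 656 656 654 651 653 653
  653 655 656 658 654 655]
 [651 655 660 655 653 651 653 655 655 656 655 658 655 659 659 655 656 655
  656 655 654 656 654 652]
 [653 655 654 652 653 654 655 654 653 655 653 652 655 657 655 658 653 656
  656 655 655 657 655 654]
 [656 656 655 654 656 653 655 657 653 656 652 654 652 657 655 656 656 658
  657 660 652 656 652 653]
 [660 656 656 657 658 659 656 658 656 658 656 657 652 653 651 654 653 656
  656 656 656 657 658 655]
 [656 657 657 657 657 659 659 659 658 662 644 636 660 656 653 653 655 657
  657 656 659 655 655 654]
 [655 655 658 660 656 657 657 660 666 633 510 514 641 663 657 652 654 655
  654 653 654 652 653 653]
 [655 657 655 659 660 660 664 634 525 436 395
[... 5369 characters left out ...]
 545 715
  700 694]
 [650 401 105 121 128 160 192 148 124 130 133 134 134 134 121 109 522 724
  704 701]
 [718 624 280 129 116 128 132 133 136 135 131 129 131 129 127 108 425 694
  724 654]
 [582 484 423 315 111 130 135 133 136 134 133 133 129 133 135 107 265 482
  546 469]
 [438 422 445 362 143 125 135 130 138 130 138 133 135 130 135 123 148 235
  295 360]
 [426 432 440 360 142 120 133 129 129 133 133 140 129 133 130 138 189 222
  278 357]
 [433 440 388 233 139 123 131 131 129 132 132 127 124 131 150 191 258 316
  319 256]
 [434 379 254 204 157 119 130 135 131 132 132 135 148 195 232 238 242 260
  254 238]
 [385 358 267 361 297 135 125 135 127 130 135 126 153 210 248 239 239 235
  238 234]]
```

Request:
jog_arm(moves=[{"delta_pos":[0,0.05,0],"turn":[0,0,0],"grip":1},{"delta_pos":[0,0.08,0],"turn":[0,0,0],"grip":1},{"delta_pos":[0,0.08,0],"turn":[0,0,0],"grip":1}])

```text
time: 9.4
eef_pos: [0.5184, 0.0635, 0.0962]
ee_rot: [0.711, 0.703, 0.0, -0.0]
wrist_force: [-0.2, -0.2, 0.4]
gripper_width: 0.0003
gripper_force: 0.0
```

```bash
python3 look.py 9 wrist side; python3 -c "
import cv2,numpy as np;a=cv2.imread('pics/side9.png')[180:280,190:320]
a=cv2.resize(a,None,fx=4,fy=4,interpolation=cv2.INTER_CUBIC);b=cv2.imread('pics/wrist9.png')[220:420,180:390]
b=cv2.resize(b,(420,400))
a=cv2.resize(a,(380,400));cv2.imwrite('pics/c9.png',np.hstack([a,b]))"
```

```text
9.4 [0.5184 0.0635 0.0962] [ 0.7109  0.7033  0.0001 -0.0001] [-0.1903 -0.1786  0.3738]
wrist 0.69 [279.9 354.4] [0.5158 0.0247 0.1136]
wrist 0.56 [327.4 239.2] [0.5415 0.0745 0.0863]
side 0.64 [255.2 222. ] [0.5159 0.0236 0.1104]
```

View pics/c9.png

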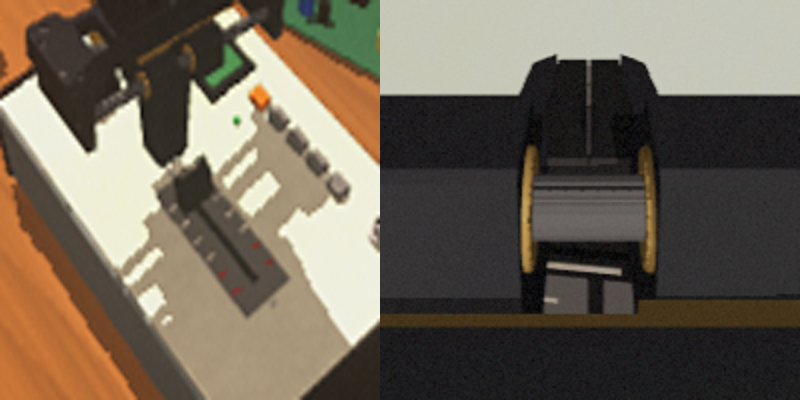

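Request:
jog_arm(moves=[{"delta_pos":[0,0.03,0],"turn":[0,0,0],"grip":1},{"delta_pos":[0,0.03,0],"turn":[0,0,0],"grip":1},{"delta_pos":[0,0.03,0],"turn":[0,0,0],"grip":1},{"delta_pos":[0,0.03,0],"turn":[0,0,0],"grip":1},{"delta_pos":[0,0.03,0],"turn":[0,0,0],"grip":1},{"delta_pos":[0,0.03,0],"turn":[0,0,0],"grip":1}])

```text
time: 10.1
eef_pos: [0.5186, 0.0692, 0.0962]
ee_rot: [0.712, 0.703, 0.0, 0.0]
wrist_force: [0.2, -0.8, -0.5]
gripper_width: 0.0005
gripper_force: 0.0
```

```bash
python3 look.py 10 wrist side
python3 - <<'E'
from h import *
m=eyes.camera_model("side")
f={i:cv2.imread(f"pics/side{i}.png").astype(int).sum(2) for i in (0,9,10)}
print(np.abs(f[9]-f[10])[210:232,246:268].max())
print(f[10][214:232,246:266])
E
```

```text
10.1 [0.5186 0.0692 0.0962] [0.7116 0.7026 0.     0.    ] [ 0.1722 -0.8168 -0.5291]
wrist 0.62 [278.2 362.3] [0.515  0.0256 0.1135]
side 0.48 [250.  219.2] [0.5297 0.0637 0.0835]
616
[[127 127 127 130 116  95 504 714 701 696 692 695 694 696 694 689 692 691
  694 695]
 [130 127 123 122 114 222 562 708 697 693 691 695 693 696 696 693 693 692
  692 695]
 [119 128 121 111 138 492 702 702 694 693 691 692 693 695 696 696 693 695
  696 698]
 [114 110  98 130 365 634 711 695 694 692 697 696 701 705 701 697 695 695
  698 705]
 [233 364 377 563 708 706 703 698 697 697 702 718 658 537 666 704 697 698
  707 660]
 [558 635 427 470 516 623 710 703 703 710 659 427 287 215 440 669 713 714
  663 471]
 [468 492 434 428 425 455 627 718 722 662 413 263 193 100 276 615 675 505
  477 412]
 [423 428 437 433 438 432 474 517 462 427 375 209 143 109 150 301 418 424
  426 412]
 [423 398 374 405 446 397 252 237 276 244 192 136 124 124 119 134 307 436
  418 559]
 [432 398 345 361 360 289 252 221 176 144 115 126 131 131 118 114 298 444
  570 707]
 [429 437 379 253 168 172 186 146 122 130 135 130 132 134 134 115 296 451
  464 635]
 [441 417 313 193 113 127 132 127 133 134 133 128 131 124 133 118 225 379
  437 466]
 [323 271 254 195 118 124 127 132 135 126 131 136 131 135 133 129 155 272
  393 438]
 [242 225 238 211 143 122 129 131 132 130 136 131 136 129 125 131 137 199
  277 372]
 [232 233 233 209 151 120 128 131 128 131 136 130 134 134 129 132 187 224
  282 356]
 [234 235 236 217 173 121 123 124 133 126 131 134 125 129 139 189 258 323
  316 255]
 [228 236 230 230 186 117 127 133 134 125 133 124 140 195 226 232 244 256
  249 233]
 [215 227 281 362 304 137 121 127 133 131 122 130 152 213 245 241 236 228
  232 240]]
```

The finger is away, and both cameras put the lever still at about 10 mm, so friction is holding it just past halfway. I'll take it on to just short of the click-1 position, which can't overshoot.

Request:
jog_arm(moves=[{"delta_pos":[0,-0.05,0],"turn":[0,0,0],"grip":1},{"delta_pos":[0,-0.09,0],"turn":[0,0,0],"grip":1},{"delta_pos":[0,-0.1,0],"turn":[0,0,0],"grip":1},{"delta_pos":[0,-0.108,0],"turn":[0,0,0],"grip":1},{"delta_pos":[0,-0.116,0],"turn":[0,0,0],"grip":1},{"delta_pos":[0,-0.122,0],"turn":[0,0,0],"grip":1},{"delta_pos":[0,-0.127,0],"turn":[0,0,0],"grip":1},{"delta_pos":[0,-0.127,0],"turn":[0,0,0],"grip":1}])

```text
time: 10.97
eef_pos: [0.5186, 0.0375, 0.0962]
ee_rot: [0.711, 0.703, -0.0, 0.0]
wrist_force: [0.2, -0.5, -0.5]
gripper_width: 0.0004
gripper_force: 0.0
```

Request:
jog_arm(moves=[{"delta_pos":[0,0.06,0],"turn":[0,0,0],"grip":1},{"delta_pos":[0,0.1,0],"turn":[0,0,0],"grip":1},{"delta_pos":[0,0.1,0],"turn":[0,0,0],"grip":1},{"delta_pos":[0,0.1,0],"turn":[0,0,0],"grip":1}])

```text
time: 11.3
eef_pos: [0.5185, 0.0629, 0.0962]
ee_rot: [0.711, 0.703, -0.0, 0.0]
wrist_force: [-0.4, 0.2, -0.0]
gripper_width: 0.0005
gripper_force: 0.0
```

```bash
python3 look.py 11 wrist side
python3 - <<'E'
from h import *
f=cv2.imread(f"pics/side11.png").astype(int).sum(2)
print(f[214:232,246:268])
E
```

```text
11.3 [0.5185 0.0629 0.0962] [ 0.711   0.7032 -0.      0.    ] [-0.3666  0.2283 -0.0307]
side 0.5 [255.2 219.9] [0.5367 0.0531 0.0851]
[[128 130 133 135 127 125 126 152 533 721 699 696 696 697 694 691 691 689
  690 694 694 694]
 [132 128 130 135 131 132 128 157 529 717 699 694 695 695 695 696 695 696
  694 695 695 695]
 [130 127 136 134 131 128 115 138 522 708 693 693 694 692 696 695 695 693
  695 693 695 695]
 [138 131 132 133 126 121 107 459 700 701 693 692 691 692 695 695 694 694
  697 696 695 697]
 [131 124 124 128 114  94 332 642 714 698 696 695 695 695 696 695 697 696
  696 696 696 701]
 [127 115 113 150 281 446 632 710 704 705 689 678 705 705 714 714 707 699
  699 696 705 713]
 [107 236 311 310 423 445 609 725 717 687 559 573 707 671 426 395 617 714
  703 704 657 502]
 [269 564 636 422 444 435 469 533 540 494 444 399 359 328 236 147 330 616
  719 663 466 411]
 [609 435 440 398 445 426 376 325 273 345 366 228 251 220 163 112 250 600
  682 478 419 421]
 [480 389 341 358 377 326 259 241 201 235 319 313 222 152 128 120 147 303
  424 426 414 410]
 [417 432 396 304 258 248 211 162 193 266 249 176 146 125 134 130 126 165
  337 433 561 687]
 [441 412 318 243 231 221 180 254 306 218 149 128 130 135 132 129 121 183
  339 431 594 718]
 [325 269 241 231 221 165 132 161 176 145 129 129 132 138 136 137 132 151
  322 445 463 626]
 [245 231 236 239 208 147 120 126 122 132 134 135 134 130 132 134 128 122
  223 381 432 471]
 [234 234 233 236 236 188 122 132 136 133 127 139 133 134 131 135 126 124
  217 341 400 433]
 [231 238 236 239 241 203 122 130 134 135 129 132 133 130 137 132 130 125
  170 238 279 351]
 [225 234 233 235 243 206 127 125 130 129 134 133 137 137 137 125 144 191
  222 235 234 251]
 [211 227 281 360 324 212 145 124 128 133 133 134 133 131 127 144 191 238
  241 236 234 229]]
```

The lever's top corner has shifted by (4.5,3.6) px from off, which is exactly one click, so it's seated on click 1. I'll rest briefly, then push to click 2.

Request:
jog_arm(moves=[{"delta_pos":[0,0,0],"turn":[0,0,0],"grip":1},{"delta_pos":[0,0,0],"turn":[0,0,0],"grip":1},{"delta_pos":[0,0,0],"turn":[0,0,0],"grip":1},{"delta_pos":[0,0,0],"turn":[0,0,0],"grip":1},{"delta_pos":[0,0,0],"turn":[0,0,0],"grip":1},{"delta_pos":[0,0,0],"turn":[0,0,0],"grip":1},{"delta_pos":[0,-0.04,0],"turn":[0,0,0],"grip":1},{"delta_pos":[0,-0.08,0],"turn":[0,0,0],"grip":1},{"delta_pos":[0,-0.1,0],"turn":[0,0,0],"grip":1},{"delta_pos":[0,-0.1,0],"turn":[0,0,0],"grip":1}])

```text
time: 12.33
eef_pos: [0.5186, 0.0361, 0.0962]
ee_rot: [0.712, 0.702, -0.0, 0.0]
wrist_force: [-0.1, -1.1, -0.0]
gripper_width: 0.0005
gripper_force: 0.0
```

Request:
jog_arm(moves=[{"delta_pos":[0,-0.01,0],"turn":[0,0,0],"grip":1},{"delta_pos":[0,-0.018,0],"turn":[0,0,0],"grip":1},{"delta_pos":[0,-0.026,0],"turn":[0,0,0],"grip":1},{"delta_pos":[0,-0.034,0],"turn":[0,0,0],"grip":1},{"delta_pos":[0,-0.042,0],"turn":[0,0,0],"grip":1},{"delta_pos":[0,-0.05,0],"turn":[0,0,0],"grip":1},{"delta_pos":[0,-0.056,0],"turn":[0,0,0],"grip":1},{"delta_pos":[0,-0.062,0],"turn":[0,0,0],"grip":1},{"delta_pos":[0,-0.062,0],"turn":[0,0,0],"grip":1}])

```text
time: 13.08
eef_pos: [0.5186, 0.0216, 0.0962]
ee_rot: [0.712, 0.703, -0.0, 0.0]
wrist_force: [0.3, 0.1, -1.3]
gripper_width: 0.0004
gripper_force: 0.0
```

Request:
jog_arm(moves=[{"delta_pos":[0,0.06,0],"turn":[0,0,0],"grip":1},{"delta_pos":[0,0.1,0],"turn":[0,0,0],"grip":1},{"delta_pos":[0,0.1,0],"turn":[0,0,0],"grip":1},{"delta_pos":[0,0.1,0],"turn":[0,0,0],"grip":1}])

```text
time: 13.42
eef_pos: [0.5186, 0.0473, 0.0962]
ee_rot: [0.711, 0.703, -0.0, 0.0]
wrist_force: [-0.9, -0.5, -0.4]
gripper_width: 0.0006
gripper_force: 0.0
```

```bash
python3 look.py 12 wrist side
python3 - <<'E'
from h import *
f=cv2.imread(f"pics/side12.png").astype(int).sum(2)
print(f[216:236,250:272])
E
```

```text
13.4167 [0.5186 0.0473 0.0962] [ 0.7111  0.7031 -0.0001  0.0001] [-0.8593 -0.4818 -0.3812]
wrist 0.59 [280.6 362.1] [0.5162 0.0038 0.1134]
side 0.58 [261.4 226.3] [0.5208 0.0076 0.1067]
[[130 125 130 129 131 128 124 101 485 711 700 699 695 694 695 694 698 695
  692 691 691 692]
 [121 126 129 126 131 132 122  91 512 718 698 696 695 692 696 695 695 695
  694 691 692 693]
 [129 125 126 130 131 129 127 148 531 717 697 693 694 695 696 694 696 696
  696 693 694 694]
 [128 126 133 129 125 133 122 152 531 711 695 694 695 695 694 693 694 695
  695 695 694 693]
 [128 130 126 133 132 129 117 196 552 714 696 695 692 695 694 693 690 696
  692 693 694 694]
 [133 126 126 134 128 127 133 279 554 691 702 693 692 694 695 696 692 690
  693 692 693 697]
 [131 127 134 125 126 135 234 370 448 544 665 703 694 696 697 698 697 695
  692 694 694 697]
 [128 127 125 187 227 220 325 432 423 427 519 666 707 711 716 717 708 700
  694 695 702 709]
 [114 171 230 226 240 230 252 354 432 413 502 617 685 671 428 349 579 717
  702 704 654 499]
 [293 359 240 233 233 237 229 247 442 601 546 419 339 324 259 179 258 593
  7
[... 246 characters left out ...]
1 181 141 125 124 137 129 121
  294 429 567 688]
 [237 240 233 203 146 132 134 228 319 251 169 129 127 132 131 131 131 110
  292 439 599 719]
 [232 236 238 235 202 150 122 156 177 150 123 126 135 132 136 132 127 121
  223 366 465 627]
 [321 230 236 246 231 196 127 127 126 128 133 134 133 129 132 130 132 124
  143 293 409 464]
 [252 234 230 240 240 200 119 129 130 131 132 131 130 130 126 130 129 127
  161 256 327 386]
 [232 233 238 237 241 208 142 124 131 130 127 127 134 132 130 128 134 123
  173 240 239 293]
 [227 231 234 226 230 214 145 128 127 135 131 132 132 131 131 123 124 138
  197 243 233 235]
 [246 219 283 400 386 209 150 127 125 130 133 128 132 127 133 138 193 227
  235 238 233 233]]
```

Its corner is at (265,224), matching the original click-2 image. The same sequence again takes it to click 3.

Request:
jog_arm(moves=[{"delta_pos":[0,0,0],"turn":[0,0,0],"grip":1},{"delta_pos":[0,0,0],"turn":[0,0,0],"grip":1},{"delta_pos":[0,0,0],"turn":[0,0,0],"grip":1},{"delta_pos":[0,0,0],"turn":[0,0,0],"grip":1},{"delta_pos":[0,0,0],"turn":[0,0,0],"grip":1},{"delta_pos":[0,0,0],"turn":[0,0,0],"grip":1},{"delta_pos":[0,-0.04,0],"turn":[0,0,0],"grip":1},{"delta_pos":[0,-0.08,0],"turn":[0,0,0],"grip":1},{"delta_pos":[0,-0.1,0],"turn":[0,0,0],"grip":1},{"delta_pos":[0,-0.1,0],"turn":[0,0,0],"grip":1}])

```text
time: 14.45
eef_pos: [0.5187, 0.0206, 0.0962]
ee_rot: [0.712, 0.702, -0.0, 0.0]
wrist_force: [-0.3, -0.7, 0.1]
gripper_width: 0.0004
gripper_force: 0.0
```

Request:
jog_arm(moves=[{"delta_pos":[0,-0.01,0],"turn":[0,0,0],"grip":1},{"delta_pos":[0,-0.018,0],"turn":[0,0,0],"grip":1},{"delta_pos":[0,-0.026,0],"turn":[0,0,0],"grip":1},{"delta_pos":[0,-0.034,0],"turn":[0,0,0],"grip":1},{"delta_pos":[0,-0.042,0],"turn":[0,0,0],"grip":1},{"delta_pos":[0,-0.05,0],"turn":[0,0,0],"grip":1},{"delta_pos":[0,-0.056,0],"turn":[0,0,0],"grip":1},{"delta_pos":[0,-0.062,0],"turn":[0,0,0],"grip":1},{"delta_pos":[0,-0.062,0],"turn":[0,0,0],"grip":1}])

```text
time: 15.2
eef_pos: [0.5186, 0.0061, 0.0962]
ee_rot: [0.712, 0.703, -0.0, 0.0]
wrist_force: [-0.4, 0.4, -0.1]
gripper_width: 0.0006
gripper_force: 0.0
```

Request:
jog_arm(moves=[{"delta_pos":[0,0.06,0],"turn":[0,0,0],"grip":1},{"delta_pos":[0,0.12,0],"turn":[0,0,0],"grip":1},{"delta_pos":[0,0.12,0.12],"turn":[0,0,0],"grip":1},{"delta_pos":[0,0.12,0.27],"turn":[0,0,0],"grip":1},{"delta_pos":[0,0.12,0.42],"turn":[0,0,0],"grip":1},{"delta_pos":[0,0.12,0.5],"turn":[0,0,0],"grip":1},{"delta_pos":[0,-0.04,0.5],"turn":[0,0,0],"grip":1},{"delta_pos":[0,-0.18,0.5],"turn":[0,0,0],"grip":1},{"delta_pos":[0,-0.18,0.5],"turn":[0,0,0],"grip":1},{"delta_pos":[0,-0.18,0.5],"turn":[0,0,0],"grip":1}])

```text
time: 16.03
eef_pos: [0.5185, -0.0397, 0.2211]
ee_rot: [0.712, 0.702, -0.0, -0.0]
wrist_force: [-0.5, 0.3, 0.6]
gripper_width: 0.0004
gripper_force: 0.0
```

```bash
python3 look.py 13 wrist side
```

```text
16.0333 [ 0.5185 -0.0397  0.2211] [ 0.7125  0.7017 -0.     -0.    ] [-0.5246  0.3111  0.5981]
wrist 0.86 [277.7 176.1] [ 0.5136 -0.0117  0.1129]
side 0.49 [264.5 229.9] [0.5338 0.0138 0.0846]
```

View pics/wrist13.png

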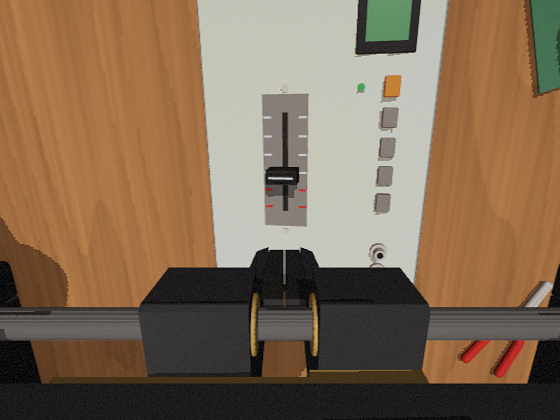

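The grip is at (282,178) with three white pairs visible above it, plus the third click's pair beside it at row ~173. I'll check the exact seating.

Run:
```python
from h import *
np.set_printoptions(precision=4,suppress=True,linewidth=200)
m=eyes.camera_model("wrist");K=np.array(m["K"]);T=np.array(m["camera_from_world"]);C=-T[:3,:3].T@T[:3,3]
def ray(u,v,z):
    d=T[:3,:3].T@np.linalg.solve(K,[u,v,1]);return C+d*(z-C[2])/d[2]
a=cv2.imread("pics/wrist13.png").astype(int).sum(2)
w=np.clip(a[172:186,272:290].mean(1)-120,0,None);print(a[166:190,272:290].mean(1).round())
b=a[174:183,272:290].astype(float);b[b<330]=0;vs=(b.sum(1)*np.arange(174,183)).sum()/b.sum();print(vs,ray(281,vs,.1134))
for u in(267,303):
    print(u,[int(x) for x in a[108:216,u]])
f=cv2.imread("pics/side13.png").astype(int).sum(2);print(f[220:240,256:276])
```

```text
[258.  40.  60.  59.  91. 116. 116. 111.  67. 101. 134. 413. 634. 423.  81. 106.  63.  63. 128. 198. 196. 193. 190. 193.]
178.01889679443042 [ 0.5162 -0.011   0.1134]
267 [384, 375, 378, 377, 380, 387, 371, 388, 503, 612, 555, 368, 390, 379, 385, 376, 383, 387, 380, 384, 386, 374, 384, 388, 376, 373, 386, 514, 608, 497, 374, 382, 379, 383, 381, 379, 373, 380, 377, 378, 381, 375, 374, 381, 381, 461, 611, 552, 369, 377, 384, 380, 391, 388, 379, 390, 376, 384, 385, 390, 322, 95, 85, 119, 111, 134, 78, 116, 110, 91, 87, 89, 94, 89, 50, 121, 159, 252, 234, 249, 173, 196, 222, 250, 251, 239, 246, 321, 319, 399, 387, 377, 390, 388, 393, 379, 396, 316, 300, 366, 389, 383, 378, 387, 384, 385, 376, 387]
303 [377, 382, 385, 372, 389, 379, 381, 388, 565, 607, 428, 367, 389, 384, 379, 374, 380, 390, 377, 387, 389, 371, 384, 382, 388, 381, 382, 524, 607, 495, 369, 369, 376, 378, 383, 385, 377, 374, 388, 385, 382, 390, 373, 382, 369, 396, 616, 608, 355, 384, 377, 382, 377, 386, 376, 386, 372, 382, 374, 384, 378, 385, 374, 394, 622, 607, 364, 379, 378, 383, 381, 380, 380, 373, 389, 391, 380, 382, 38
[... 1108 characters left out ...]
05 221 160 167 186 438 669 699 693]
 [360 220 177 239 367 418 293 338 463 431 278 180 164 172 175 149 290 595 703 695]
 [439 362 220 173 212 281 405 435 284 223 158 168 176 179 168 156 270 579 705 693]
 [443 438 391 273 165 193 258 244 170 160 168 175 175 175 174 160 275 590 713 697]
 [442 447 450 358 171 164 168 160 173 188 178 179 170 175 169 162 191 455 678 701]
 [440 441 450 384 216 160 181 186 175 178 171 167 176 175 174 164 148 407 621 668]
 [440 442 451 384 222 159 171 173 171 169 171 173 175 173 171 163 144 322 470 506]
 [439 434 441 406 275 153 171 172 175 173 168 172 175 173 168 175 304 431 445 435]
 [431 507 569 496 342 150 156 168 170 173 174 161 170 167 179 222 272 370 449 435]]
```

Run:
```python
from h import *
m=eyes.camera_model("wrist");K=np.array(m["K"]);T=np.array(m["camera_from_world"]);C=-T[:3,:3].T@T[:3,3]
def ray(u,v,z):
    d=T[:3,:3].T@np.linalg.solve(K,[u,v,1]);return (C+d*(z-C[2])/d[2])[1]
P,D=eyes.snapshot("wrist")
zm=np.median([world("wrist",(295,v),D[v,295],m)[2] for v in range(110,150)]);zt=np.median([world("wrist",(u,175),D[175,u],m)[2] for u in range(275,290)])
print(zm,zt)
for v in (117.1,136,154.5,172.5,189.8,206.5): print(v,round(ray(285,v,zm)*1e3,1))
print("line",round(ray(283,178,zt)*1e3,1), models.place_of("wrist","off_stop")[:1])
```

```text
0.08556239137533053 0.11060601383363235
117.1 36.9
136 21.0
154.5 5.0
172.5 -11.1
189.8 -27.0
206.5 -42.9
line -11.6 [{'point': [286.4, 121.6], 'confidence': 0.73}]
```

The lever's line lies within 0.5 mm of the click-3 mark, so it's seated. The arm is clear of everything, so I'm handing in.

```bash
python3 -c "
from workcell import r
print(r.job_done())"
```

```text
the job is handed in; nothing more can be done
None
```

The lever was pushed to its off stop (where the finger briefly pressed at about 18 N), then raised through clicks 1 and 2 with about a second's rest on each, though on the way to click 1 friction held it near 10 mm until I pushed it on; it now sits on click 3, within about 0.5 mm of the mark, with the arm clear, and the job was handed in at about 16 s.

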